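# Lock a jar in its holder and unscrew the cap

## Robot

A 6-joint arm with a two-finger parallel gripper is mounted at the origin on a cart in front of the work surface, level with it; the furniture and walls round the work are solid. World frame = base frame: x ahead of the robot, y to its left, z up, the work surface at z = 0. Lengths are in m, angles in degrees, forces in N, time in s.
With the tool pointing down it reaches from about 0.3 to 0.75 m from the base axis. Payload 8.5 kg.
Tool frame: the origin (TCP) lies at the very end of the fingers, on their centre line; the grasp point (between the pads) lies 19 mm behind it (hold_point_z is the distance from the TCP to the grasp point, in m); z points along the fingers, y is the direction in which the jaws open and shut (so a half turn about z gives the same grasp; the last joint's range is limited). The gripper opens to 85 mm and grips with 20 to 120 N. Pads are 22 mm wide; open, the fingers measure 114 mm over their backs; the gripper's body (76 mm by 85 mm) begins 54 mm behind the grasp point. The pads swing forward as they close: fully open they stand 13 mm farther back than shut.
Start: joints at [-84.93, 21.807, 74.336, -0, 83.858, -12.336], TCP at [0.165, -0.525, 0.231] pointing down, gripper open.
Joint ranges: [-178.18, 178.18], [-50.72, 133.34], [12.68, 142.11], [-81.47, 261.47], [9.98, 163.14], [-165.26, 165.26]. Speed limits (degrees/s): [136.94, 136.94, 180, 180, 180, 180].

## Interface

Orientations are given as a 3x3 rotation matrix whose columns are the frame's x, y, z axes.
In Python, from rig import observe, get_image, close_job, hold_point_z gives the robot as it stands. The module is installed in compiled form; this text tells all that it offers.
- The arm moves only by the tool jog_arm, never from a script. Its arguments are lists of equal length, an entry for each row: "travel": the shift along the world's x, y, z in m, a list of three; "dr": the turn, a rotation vector about the world's x, y, z in rad, a list of three. In form: {"travel": [[x, y, z], ...], "dr": [[rx, ry, rz], ...]}. A call has 1 to 20 rows; each row shifts and turns the commanded pose from where the row before left it; what a row does not reach is not made up. A row lasts 1/12 s, in which the tool goes at most 41.7 mm and 7.16 degrees, less where a joint would pass 70% of its speed; a pose out of reach is approached as far as the arm can. A call with a gripper value outside its range is refused whole. "jaw" is the finger opening in m, from 0 to 0.0854, set as the call begins (left out, the last holds). The fingers move at their own pace and stop on an object; "newtons" is the grip in N (left out, the last holds). Time passes only in rows, so rows that do not move let the fingers close. It gives the time, the measured TCP pose, the force and the opening at its end, in the units of the state.
- observe(): the state, without advancing time (a new reading comes with each control period).
- get_image(name): name is "side" or "top"; returns a dict with "color" (420x560x3 uint8, red, green, blue), "fovy" (degrees; the focal length in pixels is half the picture's height over the tangent of half this angle, whatever the lens; pixels are square), "cx", "cy" (the principal point, pixels), "R" (3x3) and "t" (3): a world point X has camera coordinates R X + t. Camera axes: x right, y down, z forward; pixel columns grow to the right and rows downward; lengths in m; the calibration is good to about 2 mm. A picture is of the moment at which its call begins. There is no depth.
- close_job(): hands the job in, once; it reports no verdict.
The state is a dict: "time_s": time; "q": joint angles; "qvel": joint speeds; "joint_efforts": joint torques, N m; "position": TCP position; "tool_rot": TCP orientation; "ft_force": force on the tool from outside, world axes, zero at the start; "wrist_torque": the same for the moment, N m; "grip_width": finger opening in m.
Only numpy, scipy, OpenCV 4.12 (cv2) and the standard library are available. Lean on these libraries where they do the work, as an engineer would, in place of code of your own. Each camera call takes 0.05 s, during which the arm holds its last target.

## Task

The jar in the wooden holder on the cold cooktop is to be opened: first swing the turnbutton fully shut across the open front of the holder so that the jar is locked in, and leave it shut. Then grip the red cap and unscrew it (anticlockwise seen from above) until its threads let go, keeping the jar seated in the holder, and lift the cap straight up off the jar. Finish while still holding the cap, level and right over the jar mouth, its lower edge 1 to 4 cm above the mouth; do not put it down or let go, and leave the mug, lemon and salt shaker where they are.

Things in the scene. Friction and masses are not known exactly. Their poses are not given: they have to be found in the camera images.
- turnbutton (a joint): angle of the turnbutton on its upright pivot: 0 = open, pointing out from the holder's front; 1.57 = fully shut against its end stop, lying across the front; grows anticlockwise seen from above. Stiff, about 0.1 N m of friction: it stays where it is left
- turnbutton_peg (a point): middle of the upright white peg (14 mm across; it stands free from 14 mm below to 17 mm above this point) at the end of the steel turnbutton bar (16 mm wide, 10 mm thick), 78 mm from the pivot; for pushing or pinching. Height about 0.069
- turnbutton_pivot (a point): the turnbutton's pivot axis (vertical) on the holder's left cheek (its own +y side), at the bar's height, 0.051. Its x and y axes are the holder's
- holder: wooden jar holder, fixed, on the cold glass cooktop: board 165 x 150 x 18 mm, with a back and two side cheeks 45 mm high round the square jar (1.5 to 2.5 mm play), open at the front, which is its own -x side. Origin under the jar, on the cooktop (z = 0); the pivot's cheek is on its own +y side. The pivot lies at (-50, 46.5) mm and the peg, when shut, at (-50, -31.5) mm in its frame
- jar: amber glass jar standing loose in the holder on its board (18 mm up): square body 66 x 66 x 56 mm, round neck 45 mm across above it, about 0.4 kg. Origin at the centre of its underside, z up
- jar_mouth (a point): centre of the jar's mouth, 86 mm above the jar's underside, axes as the jar's. The cap is free once its x axis is 1.3 rad anticlockwise of the jar's x axis (0.45 to 1.1 rad from its start) and meets a hard stop at 1.85: stop turning in between. A sprung white seal then lifts it by 2.5 mm, and it comes straight up
- cap_center (a point): centre (half-way up) of the red screw cap, 62 mm across, 24 mm tall; height about 0.096 when screwed on. Its skirt ends 10 mm above the jar's square body. Tight: takes 0.2 to 0.5 N m. Its x axis points along the white mark on top. Three lugs inside its rim sit under ledges on the neck: lifting before they are free pulls up the jar
- mug: green and white mug, 78 x 116 (with its handle) x 101 mm, a bystander; origin under the middle of its outline
- lemon: lemon, 78 x 55 x 56 mm, a bystander; origin at its underside
- shaker: salt shaker, 44 x 44 x 90 mm, a bystander; origin at the centre of its underside

How it is judged:
By the outcome, as a careful person would: the job done as asked, in the order asked, and still so for the second after the job is handed in, while the arm keeps its last pose, push and grip.
It also fails if it takes over 58 s, if anything falls off the work surface, if the arm or the gripper's body presses on something with over 40 N, if the wrist force passes 120 N, or if a joint passes its speed limit or range.

## Working session

There is one attempt and no reset: what is moved stays moved. The work goes in short steps, Python scripts to look and compute and a tool call to move; the robot and the scene stay as the last step left them, time stands still between calls to the robot, and variables do not carry over. Pictures are saved under pics/ and viewed, and the job is handed in when it is done.

Besides the shell and the picture viewer there is one more tool, called after ">>>" by a JSON object that holds its "api" and its "payload". jog_arm: Moves the arm, as the interface text tells. Its arguments: {"type":"object","properties":{"travel":{"type":"array"},"dr":{"type":"array"},"jaw":{"type":"number"},"newtons":{"type":"number"}},"required":["travel","dr"]}

```bash
mkdir -p pics
cat > h.py <<'E'
import numpy as np, cv2
from rig import observe,get_image,hold_point_z
def snap(n,tag):
    im=get_image(n); cv2.imwrite(f'pics/{tag}_{n}.png',im['color'][:,:,::-1]); np.savez(f'pics/{tag}_{n}.npz',**im); return im
def K(im):
    f=im['color'].shape[0]/2/np.tan(np.radians(im['fovy'])/2); return f,float(im['cx']),float(im['cy'])
def ray(im,u,v):
    f,cx,cy=K(im); R=np.array(im['R']);t=np.array(im['t'])
    return -R.T@t, R.T@np.array([(u-cx)/f,(v-cy)/f,1])
def onz(im,u,v,z):
    o,d=ray(im,u,v); return o+d*(z-o[2])/d[2]
def proj(im,X):
    f,cx,cy=K(im); c=np.array(im['R'])@np.array(X)+np.array(im['t']); return cx+f*c[0]/c[2],cy+f*c[1]/c[2]
E
python3 - <<'E'
from h import *
s=observe()
for k,v in s.items(): print(k,np.round(v,4).tolist())
print(hold_point_z)
for n in('side','top'):
    im=snap(n,'a'); print(n,{k:(np.round(v,4).tolist()) for k,v in im.items() if k!='color'}, 'campos',ray(im,280,210))
E
```

```text
time_s 0.0
q [-84.9305, 21.8391, 74.3842, 0.0007, 83.8575, -12.3355]
qvel [-0.0135, -0.0332, 0.0186, 0.0102, 0.007, -0.0037]
joint_efforts [-0.0027, -44.8465, -23.1281, -0.0004, 0.0047, 0.0]
position [0.1645, -0.5245, 0.2307]
tool_rot [[0.9542, 0.2991, -0.0001], [0.2991, -0.9542, 0.0014], [0.0003, -0.0014, -1.0]]
ft_force [0.0297, 0.0812, 0.0811]
wrist_torque [-0.0383, -0.0063, -0.0143]
grip_width 0.0853
0.0187
side {'fovy': 47.7439, 'cx': 286.8866, 'cy': 209.4128, 'R': [[0.9861, -0.1655, -0.0124], [-0.0797, -0.4065, -0.9102], [0.1456, 0.8985, -0.414]], 't': [-0.5393, 0.0631, 1.0972]} campos (array([ 0.37705859, -1.04953705,  0.50504186]), array([ 0.13122786,  0.90043678, -0.41497592]))
top {'fovy': 45.6123, 'cx': 282.7204, 'cy': 201.2132, 'R': [[0.0263, -0.9971, -0.072], [-0.9871, -0.0145, -0.1592], [0.1576, 0.0752, -0.9846]], 't': [-0.1681, 0.5257, 0.8907]} campos (array([ 0.38295346, -0.22701448,  0.94854433]), array([ 0.14013273,  0.08039296, -0.98703547]))
```

View pics/a_side.png

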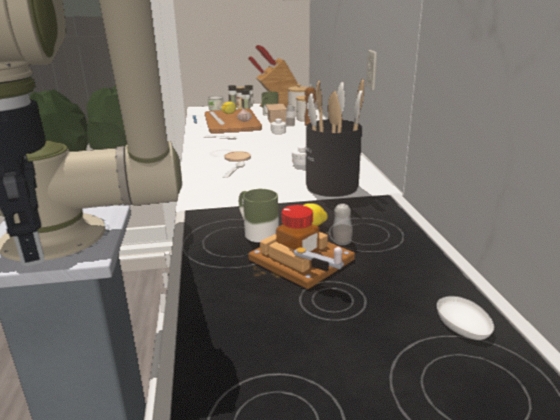

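View pics/a_top.png

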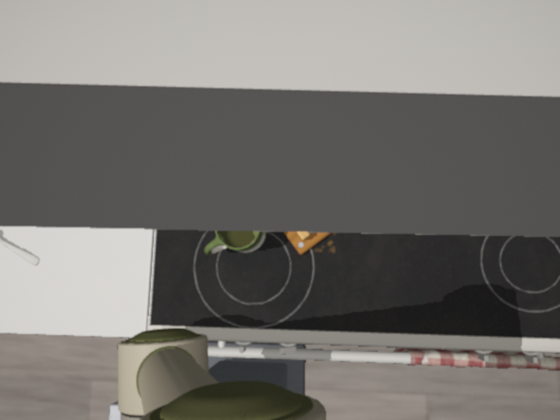

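Run:
```python
import cv2
a=cv2.imread('pics/a_side.png')[180:295,225:370]; cv2.imwrite('pics/a_sz.png',cv2.resize(a,None,fx=5,fy=5,interpolation=cv2.INTER_CUBIC))
a=cv2.imread('pics/a_top.png')[220:270,190:350]; cv2.imwrite('pics/a_tz.png',cv2.resize(a,None,fx=5,fy=5,interpolation=cv2.INTER_CUBIC))
```

```text
(no output)
```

View pics/a_sz.png

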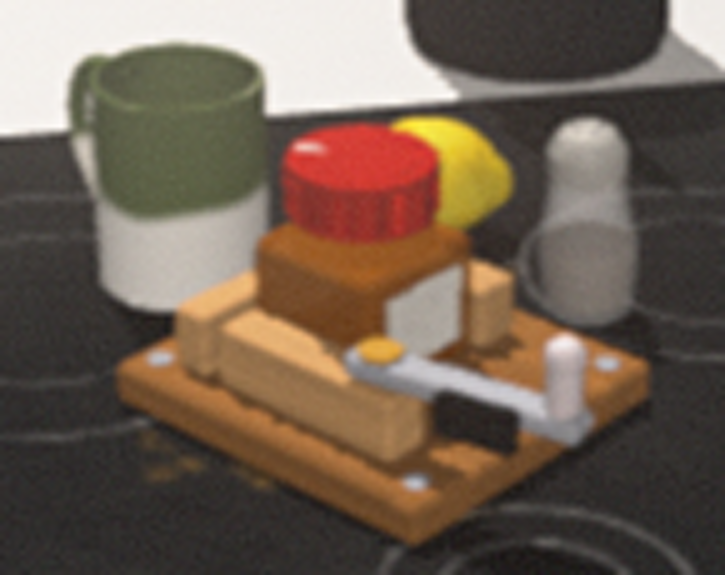

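View pics/a_tz.png

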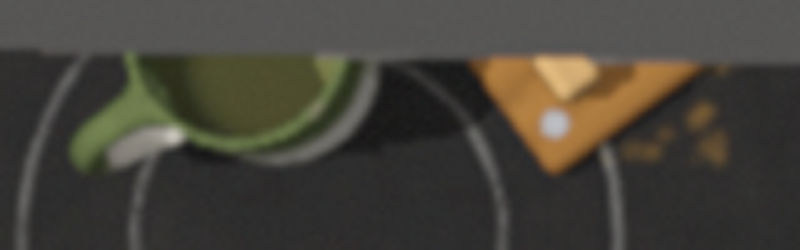

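Run:
```python
from h import *
im=dict(np.load('pics/a_side.npz'))
P=lambda x,y,z:onz(im,225+(x+.5)/5-.5,180+(y+.5)/5-.5,z)
c={'L':P(118,375,.018),'B':P(412,515,.018),'R':P(650,370,.018)}
for k,v in c.items(): print(k,v.round(4))
print('LB',np.linalg.norm(c['L']-c['B']),'BR',np.linalg.norm(c['R']-c['B']))
d=c['L']-c['B'];print('hx',d/np.linalg.norm(d),np.degrees(np.arctan2(d[1],d[0])))
d=c['R']-c['B'];print('-hy',np.degrees(np.arctan2(d[1],d[0])))
for n,p in dict(screwL=P(160,357,.019),screwB=P(416,482,.019),screwR=P(606,362,.019),pivot=P(381,350,.058),pegtop=P(566,340,.086),pegmid=P(566,378,.069),pegbase=P(567,415,.056)).items(): print(n,p.round(4))
# cap top by mask
col=im['color'].astype(int); m=((col[...,0]>120)&(col[...,1]<70)&(col[...,2]<70)).astype(np.uint8)
n,l,st,ce=cv2.connectedComponentsWithStats(m); i=1+np.argmax(st[1:,4]); print(st[i],ce[i])
x,y,w,h=st[i][:4]
print('captop c', P(360,165,.108).round(4),'mug base',P(180,290,0).round(3),'shaker',P(592,312,0).round(3))
# mark: bright in cap
for v in range(203,230): print(v,[tuple(q) for q in col[v,280:296:1][:0]])
top=dict(np.load('pics/a_top.npz'))
T=lambda x,y,z:onz(top,190+(x+.5)/5-.5,220+(y+.5)/5-.5,z)
print('top corner',T(553,172,.018).round(4),'screw',T(555,123,.019).round(4), 'projected L',proj(top,c['L']))
a=im['color'][200:232,275:318][:,:,::-1]; cv2.imwrite('pics/a_cap.png',cv2.resize(a,None,fx=16,fy=16,interpolation=cv2.INTER_CUBIC))
```

```text
L [ 0.4333 -0.1983  0.018 ]
B [ 0.5308 -0.3221  0.018 ]
R [ 0.6485 -0.2351  0.018 ]
LB 0.15759224368429295 BR 0.14638067617544095
hx [-0.61884727  0.78551133  0.        ] 128.23200510761586
-hy 36.48712290008714
screwL [ 0.4517 -0.1884  0.019 ]
screwB [ 0.5365 -0.3019  0.019 ]
screwR [ 0.6321 -0.227   0.019 ]
pivot [ 0.5297 -0.268   0.058 ]
pegtop [ 0.5872 -0.3222  0.086 ]
pegmid [ 0.5883 -0.3203  0.069 ]
pegbase [ 0.5879 -0.3247  0.056 ]
[282 204  30  25 596] [296.7114094  216.65100671]
captop c [ 0.5332 -0.2067  0.108 ] mug base [ 0.47  -0.095  0.   ] shaker [ 0.648 -0.15   0.   ]
203 []
204 []
205 []
206 []
207 []
208 []
209 []
210 []
211 []
212 []
213 []
214 []
215 []
216 []
217 []
218 []
219 []
220 []
221 []
222 []
223 []
224 []
225 []
226 []
227 []
228 []
229 []
top corner [ 0.4332 -0.1911  0.018 ] screw [ 0.4513 -0.1915  0.019 ] projected L (np.float64(304.11209886022283), np.float64(254.06636134996882))
```

View pics/a_cap.png

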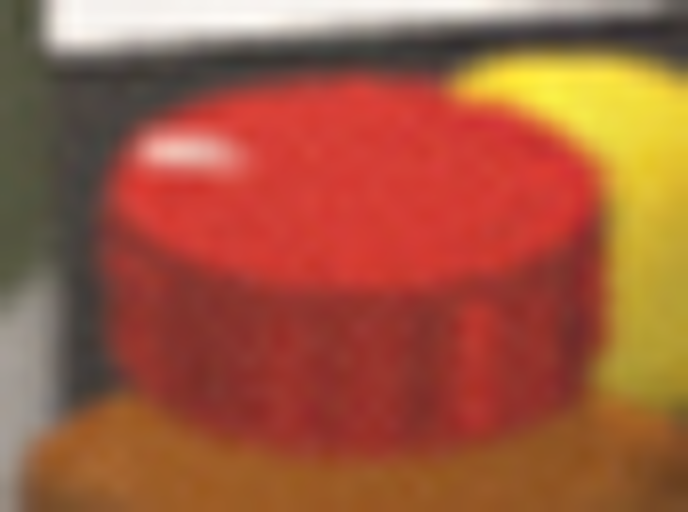

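>>> {"api": "jog_arm", "payload": {"travel": [[0.02,0.01,0],[0.025,0.012,0],[0.025,0.012,0],[0.025,0.012,0],[0.025,0.012,0],[0.025,0.012,0],[0.025,0.012,0],[0.025,0.012,0],[0.025,0.012,0],[0.025,0.012,0],[0.025,0.012,0],[0.025,0.012,0],[0.025,0.012,0],[0.025,0.012,0],[0.025,0.012,0],[0.02,0.01,0],[0.01,0.004,0],[0,0,0]], "dr": [[0,0,0],[0,0,0.04],[0,0,0.04],[0,0,0.04],[0,0,0.04],[0,0,0.04],[0,0,0.04],[0,0,0.04],[0,0,0.04],[0,0,0.04],[0,0,0.04],[0,0,0.04],[0,0,0.04],[0,0,0.04],[0,0,0],[0,0,0],[0,0,0],[0,0,0]], "jaw": 0, "newtons": 30}}

```text
time_s: 1.6
position: [0.5658, -0.3317, 0.2305]
tool_rot: [[0.678, 0.735, -0.001], [0.735, -0.678, 0.001], [0.0, -0.001, -1.0]]
ft_force: [0.2, -0.1, -0.5]
grip_width: -0.0001
```

>>> {"api": "jog_arm", "payload": {"travel": [[-0.002,-0.01,-0.02],[0,-0.01,-0.025],[0,0,-0.025],[0,0,-0.025],[0,0,-0.025],[0,0,-0.025],[0,0,-0.015],[0,0,0]], "dr": [[0,0,0],[0,0,0],[0,0,0],[0,0,0],[0,0,0],[0,0,0],[0,0,0],[0,0,0]]}}

```text
time_s: 2.27
position: [0.5599, -0.3527, 0.0677]
tool_rot: [[0.681, 0.733, -0.005], [0.733, -0.68, 0.004], [-0.0, -0.007, -1.0]]
ft_force: [-0.2, 0.3, 0.3]
grip_width: -0.0002
```

Run:
```python
from h import *
im=snap('side','b'); s=observe(); p=s['position']; print(np.round(p,4), proj(im,p))
x0,y0=225,130
a=im['color'][y0:295,x0:400][:,:,::-1]; cv2.imwrite('pics/b_z.png',cv2.resize(a,None,fx=4,fy=4,interpolation=cv2.INTER_CUBIC))
t=snap('top','b')
```

```text
[ 0.5609 -0.3532  0.0701] (np.float64(327.60641413729013), np.float64(265.3724272353429))
```

View pics/b_z.png

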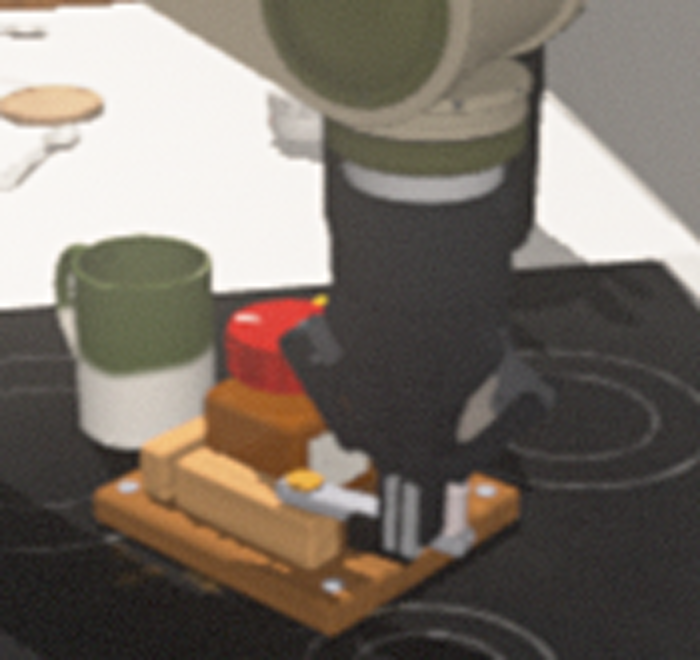

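View pics/b_top.png

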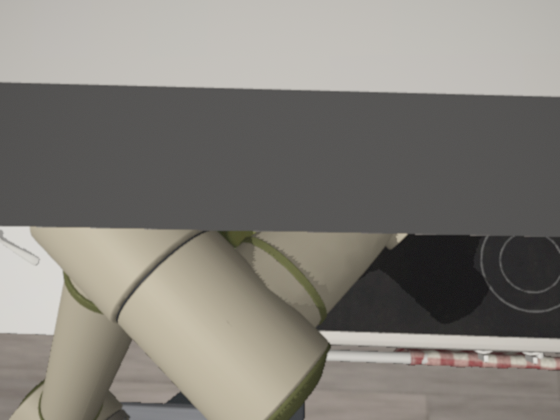

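Run:
```python
import numpy as np
c=np.array([.5297,-.268]); r=.080
a=np.radians(np.arange(-56,29,4)); P=c+r*np.c_[np.cos(a),np.sin(a)]
print(P[0]); 
for i,d in enumerate(np.diff(P,axis=0)): print(np.degrees(a[i+1]).round(),(d*1000).round(1),P[i+1].round(4))
```

```text
[ 0.57443543 -0.33432301]
-52.0 [4.5 3.3] [ 0.579 -0.331]
-48.0 [4.3 3.6] [ 0.5832 -0.3275]
-44.0 [4.  3.9] [ 0.5872 -0.3236]
-40.0 [3.7 4.1] [ 0.591  -0.3194]
-36.0 [3.4 4.4] [ 0.5944 -0.315 ]
-32.0 [3.1 4.6] [ 0.5975 -0.3104]
-28.0 [2.8 4.8] [ 0.6003 -0.3056]
-24.0 [2.4 5. ] [ 0.6028 -0.3005]
-20.0 [2.1 5.2] [ 0.6049 -0.2954]
-16.0 [1.7 5.3] [ 0.6066 -0.2901]
-12.0 [1.4 5.4] [ 0.608  -0.2846]
-8.0 [1.  5.5] [ 0.6089 -0.2791]
-4.0 [0.6 5.6] [ 0.6095 -0.2736]
0.0 [0.2 5.6] [ 0.6097 -0.268 ]
4.0 [-0.2  5.6] [ 0.6095 -0.2624]
8.0 [-0.6  5.6] [ 0.6089 -0.2569]
12.0 [-1.   5.5] [ 0.608  -0.2514]
16.0 [-1.4  5.4] [ 0.6066 -0.2459]
20.0 [-1.7  5.3] [ 0.6049 -0.2406]
24.0 [-2.1  5.2] [ 0.6028 -0.2355]
28.0 [-2.4  5. ] [ 0.6003 -0.2304]
```

>>> {"api": "jog_arm", "payload": {"travel": [[0,0,-0.008],[0.003,0.006,0],[0.003,0.006,0],[0,0,0],[0,0,0]], "dr": [[0,0,0],[0,0,0],[0,0,0],[0,0,0],[0,0,0]]}}

```text
time_s: 2.78
position: [0.569, -0.3403, 0.0639]
tool_rot: [[0.679, 0.734, 0.001], [0.734, -0.679, -0.001], [0.0, 0.001, -1.0]]
ft_force: [-0.5, -0.3, -1.0]
grip_width: 0.0003
```

>>> {"api": "jog_arm", "payload": {"travel": [[0.0055,0.006,-0.001],[0.0045,0.0033,0],[0.0043,0.0036,0],[0.004,0.0039,0],[0.0037,0.0041,0],[0.0034,0.0044,0],[0.0031,0.0046,0],[0.0028,0.0048,0],[0,0,0]], "dr": [[0,0,0],[0,0,0.07],[0,0,0.07],[0,0,0.07],[0,0,0.07],[0,0,0.07],[0,0,0.07],[0,0,0.07],[0,0,0]]}}

```text
time_s: 3.53
position: [0.6005, -0.3051, 0.0624]
tool_rot: [[0.251, 0.968, 0.0], [0.968, -0.251, -0.0], [-0.0, 0.0, -1.0]]
ft_force: [-0.4, 0.3, -0.8]
grip_width: 0.0001
```

Run:
```python
from h import *
im=snap('side','c'); s=observe(); p=s['position']; print(np.round(p,4), proj(im,p),np.round(s['ft_force'],2))
x0,y0=225,130
a=im['color'][y0:295,x0:400][:,:,::-1]; cv2.imwrite('pics/c_z.png',cv2.resize(a,None,fx=4,fy=4,interpolation=cv2.INTER_CUBIC))
```

```text
[ 0.6003 -0.3056  0.0624] (np.float64(341.854226531701), np.float64(253.77679590285294)) [-0.11  0.25  0.91]
```

View pics/c_z.png

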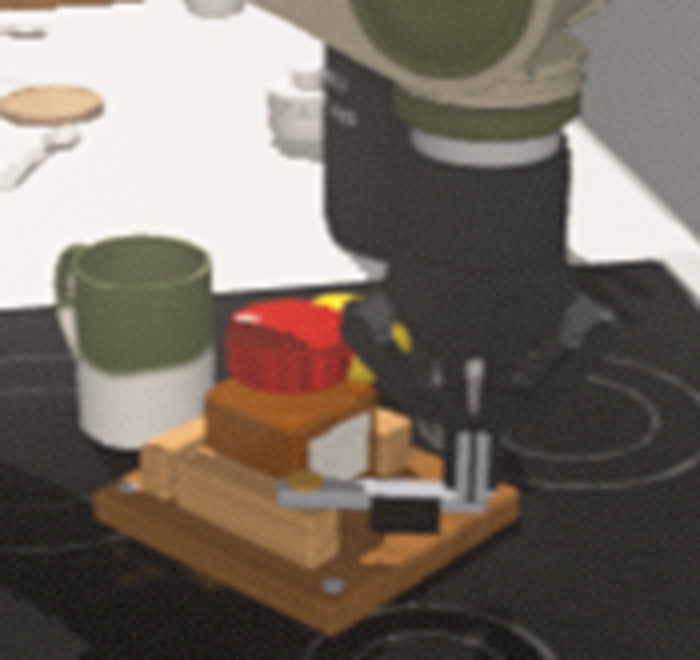

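>>> {"api": "jog_arm", "payload": {"travel": [[0.0024,0.005,0],[0.0021,0.0052,0],[0.0017,0.0053,0],[0.0014,0.0054,0],[0.001,0.0055,0],[0.0006,0.0056,0],[0.0002,0.0056,0],[-0.0002,0.0056,0],[-0.0006,0.0056,0],[-0.001,0.0055,0],[-0.0014,0.0054,0],[0,0,0]], "dr": [[0,0,0.07],[0,0,0.07],[0,0,0.07],[0,0,0.07],[0,0,0.07],[0,0,0.07],[0,0,0.07],[0,0,0.07],[0,0,0.07],[0,0,0.07],[0,0,0.07],[0,0,0]]}}

```text
time_s: 4.58
position: [0.606, -0.2459, 0.0624]
tool_rot: [[-0.491, 0.871, 0.0], [0.871, 0.491, 0.0], [0.0, 0.0, -1.0]]
ft_force: [-0.1, 0.0, 0.2]
grip_width: -0.0002
```

```bash
cat > view.py <<'E'
import sys
from h import *
tag=sys.argv[1]; x0,y0,x1,y1,k=map(int,sys.argv[2:7])
im=snap('side',tag); s=observe(); p=s['position']; print(np.round(p,4), 'q',np.round(s['q'],1),np.round(s['ft_force'],2),np.round(s['wrist_torque'],2),s['grip_width'],s['time_s'])
a=im['color'][y0:y1,x0:x1][:,:,::-1]; cv2.imwrite(f'pics/{tag}_z.png',cv2.resize(a,None,fx=k,fy=k,interpolation=cv2.INTER_CUBIC))
E
python3 view.py d 225 130 400 295 4
```

```text
[ 0.606  -0.2463  0.0624] q [-32.5  40.6  69.5   0.   69.8 -61.7] [ 0.5   0.29 -0.74] [ 0.05  0.   -0.03] 3.971558256797069e-05 4.6333
```

View pics/d_z.png

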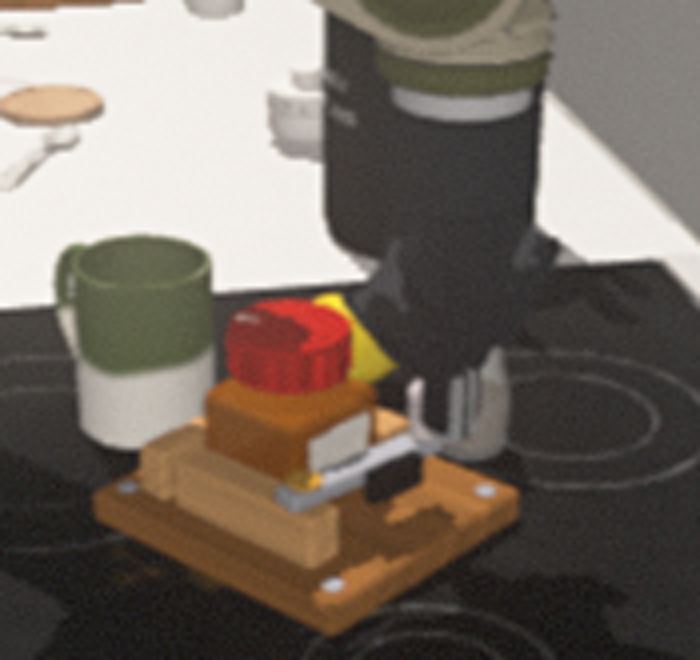

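>>> {"api": "jog_arm", "payload": {"travel": [[-0.0012,0.004,0],[-0.0012,0.0035,0],[-0.001,0.002,0],[-0.0007,0.001,0],[0,0,0]], "dr": [[0,0,0.07],[0,0,0.07],[0,0,0],[0,0,0],[0,0,0]]}}

```text
time_s: 5.05
position: [0.602, -0.236, 0.0624]
tool_rot: [[-0.605, 0.796, 0.0], [0.796, 0.605, -0.0], [-0.0, 0.0, -1.0]]
ft_force: [0.6, 0.0, -0.1]
grip_width: 0.0002
```

>>> {"api": "jog_arm", "payload": {"travel": [[-0.0006,0.0008,0],[-0.0006,0.0008,0],[0,0,0]], "dr": [[0,0,0],[0,0,0],[0,0,0]]}}

```text
time_s: 5.3
position: [0.6016, -0.2355, 0.0626]
tool_rot: [[-0.606, 0.795, 0.003], [0.795, 0.606, -0.002], [-0.004, 0.001, -1.0]]
ft_force: [5.4, -4.7, -2.6]
grip_width: -0.0001
```

>>> {"api": "jog_arm", "payload": {"travel": [[-0.0006,0.0008,0],[-0.0006,0.0008,0],[0,0,0]], "dr": [[0,0,0],[0,0,0],[0,0,0]]}}

```text
time_s: 5.55
position: [0.6015, -0.2353, 0.0628]
tool_rot: [[-0.606, 0.796, 0.006], [0.796, 0.606, -0.005], [-0.008, 0.001, -1.0]]
ft_force: [8.9, -10.5, -6.0]
grip_width: -0.0001
```

```bash
python3 view.py e 225 130 400 295 4
```

```text
[ 0.6015 -0.2354  0.0627] q [-31.8  39.7  71.5  -0.1  68.4 -69.1] [  9.88 -10.28  -3.62] [-1.67 -1.57 -0.02] -0.0001621498923863654 5.6
```

View pics/e_z.png

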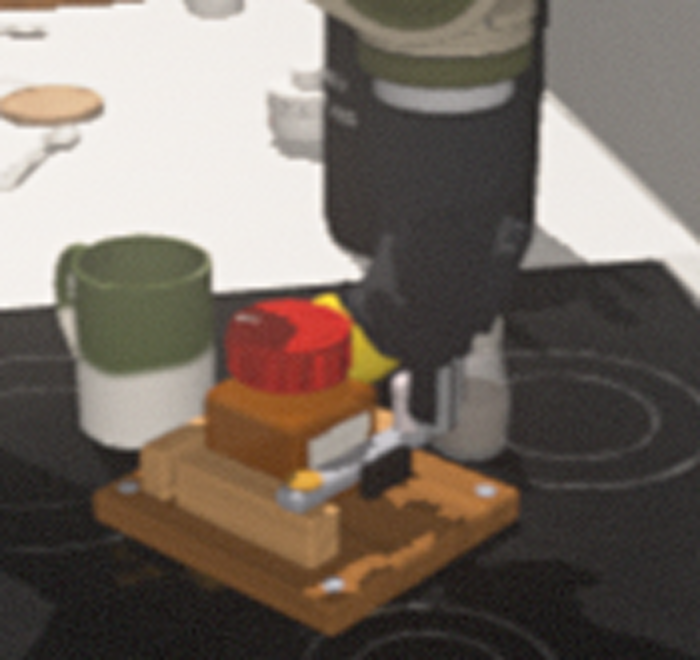

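>>> {"api": "jog_arm", "payload": {"travel": [[0.005,-0.007,0],[0.01,-0.013,0],[0.005,-0.007,0.015],[0,0,0.03],[0,0,0.035],[0,0,0.035],[0.02,-0.02,0.025],[0.03,-0.025,0],[0.03,-0.025,0],[0.02,-0.02,0],[0,0,0]], "dr": [[0,0,0],[0,0,0],[0,0,0],[0,0,0],[0,0,0],[0,0,0],[0,0,0],[0,0,0],[0,0,0],[0,0,0],[0,0,0]], "jaw": 0.0854}}

```text
time_s: 6.52
position: [0.721, -0.3532, 0.1976]
tool_rot: [[-0.605, 0.796, -0.003], [0.796, 0.605, 0.002], [0.003, -0.001, -1.0]]
ft_force: [-0.2, 0.1, -1.9]
grip_width: 0.0858
```

```bash
python3 view.py f 235 190 355 290 6
```

```text
[ 0.7199 -0.3514  0.1982] q [-34.4  52.8  20.7  -0.  106.7 -71.7] [-0.47  0.58 -0.52] [ 0.02 -0.01 -0.01] 0.08533140236668835 6.5667
```

View pics/f_z.png

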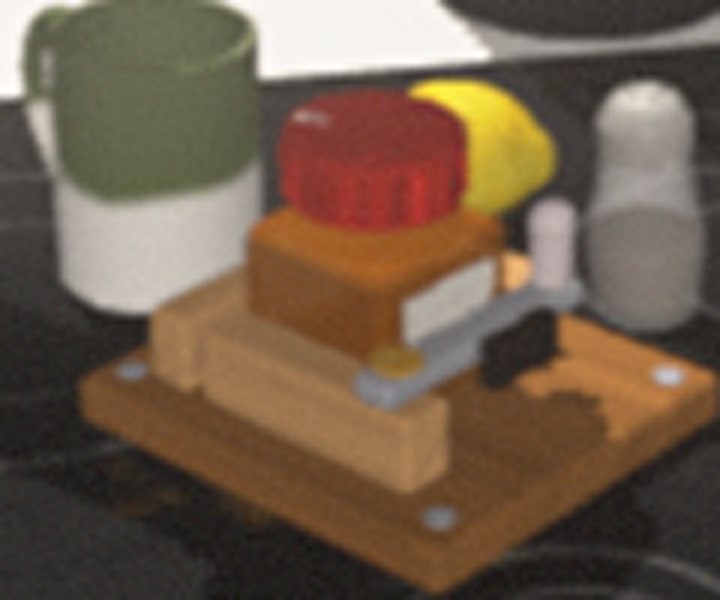

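Run:
```python
from h import *
im=dict(np.load('pics/a_side.npz'))
hsv=cv2.cvtColor(im['color'],cv2.COLOR_RGB2HSV).astype(int)
m=((((hsv[...,0]<5)|(hsv[...,0]>172))&(hsv[...,1]>170)&(hsv[...,2]>70))).astype(np.uint8)
m[:200]=0;m[235:]=0;m[:,:270]=0;m[:,325:]=0
ys,xs=np.nonzero(m);print('cap ext',xs.min(),xs.max(),ys.min(),ys.max())
uc=(xs.min()+xs.max())/2; 
b=onz(im,uc,ys.min()-.5,.108); f=onz(im,uc,ys.max()+.5,.084); print(b.round(4),f.round(4),'d',np.linalg.norm((b-f)[:2]),'c',((b+f)/2).round(4))
l=onz(im,xs.min()-.5,211,.108);r=onz(im,xs.max()+.5,211,.108);print('width',np.linalg.norm(l-r))
for n,pt in dict(a=(275+(190+.5)/16-.5,200+(152+.5)/16-.5),).items():
    mk=onz(im,*pt,.108); 
    for c in ((b+f)/2,np.array([.5363,-.2,0])): d=mk-c; print('mark',mk.round(4),np.linalg.norm(d[:2]),np.degrees(np.arctan2(d[1],d[0])))
g=dict(np.load('pics/f_side.npz'))
F=lambda x,y,z:onz(g,235+(x+.5)/6-.5,190+(y+.5)/6-.5,z)
pv=F(396,358,.058);pg=F(552,205,.086);pm=F(552,243,.069)
d=pm-pv
print('pivot',pv.round(4),'peg',pg.round(4),pm.round(4),np.hypot(*d[:2]),np.degrees(np.arctan2(d[1],d[0])))
q=[F(250,240,.074),F(388,288,.074),F(503,228,.074)]
for v in q: print('jar',v.round(4))
for i in(0,1):
  d=q[i+1]-q[i]; print(np.hypot(*d[:2]),np.degrees(np.arctan2(d[1],d[0])))
print('jar c',((q[0]+q[2])/2).round(4))
mk=F(312,117,.108);print('mark',mk.round(4))
m=F(130,370,.019),F(440,517,.019),F(668,376,.019)
for v in m: print('screw',v.round(4))
for i in(0,1):
  d=m[i+1]-m[i]; print(np.hypot(*d[:2]),np.degrees(np.arctan2(d[1],d[0])))
```

```text
cap ext 282 311 205 227
[ 0.5403 -0.1675  0.108 ] [ 0.5295 -0.2246  0.084 ] d 0.05807439975655949 c [ 0.5349 -0.196   0.096 ]
width 0.06013961585562512
mark [ 0.5161 -0.1858  0.108 ] 0.021415689154887008 151.5526834712026
mark [ 0.5161 -0.1858  0.108 ] 0.024689361347013897 145.00234861665933
pivot [ 0.5295 -0.2665  0.058 ] peg [ 0.5908 -0.2235  0.086 ] [ 0.5925 -0.2182  0.069 ] 0.07939809974296048 37.54780777111746
jar [ 0.4915 -0.2064  0.074 ]
jar [ 0.5304 -0.2488  0.074 ]
jar [ 0.5765 -0.2138  0.074 ]
0.05750473107834286 -47.494288726793734
0.05796415614689088 37.22256125270632
jar c [ 0.534  -0.2101  0.074 ]
mark [ 0.5164 -0.1862  0.108 ]
screw [ 0.4509 -0.1893  0.019 ]
screw [ 0.5369 -0.3011  0.019 ]
screw [ 0.632  -0.2281  0.019 ]
0.1410342924509485 -52.40495860452057
0.11990971771817607 37.50400397931101
```

>>> {"api": "jog_arm", "payload": {"travel": [[-0.01,0.008,0],[-0.02,0.017,0],[-0.025,0.021,0],[-0.025,0.021,0],[-0.025,0.021,0],[-0.025,0.021,0],[-0.025,0.021,0],[-0.02,0.016,0],[-0.01,0.008,0],[0,0,-0.02],[0,0,-0.025],[0,0,-0.01],[0,0,0],[0,0,0]], "dr": [[0,0,0],[0,0,0],[0,0,0],[0,0,0],[0,0,0],[0,0,0],[0,0,0],[0,0,0],[0,0,0],[0,0,0],[0,0,0],[0,0,0],[0,0,0],[0,0,0]]}}

```text
time_s: 7.73
position: [0.534, -0.1952, 0.1479]
tool_rot: [[-0.607, 0.794, -0.0], [0.794, 0.607, 0.0], [0.0, -0.0, -1.0]]
ft_force: [0.0, 0.5, -0.8]
grip_width: 0.0856
```

```bash
python3 view.py g 235 150 355 290 5;python3 - <<'E'
from h import *
im=dict(np.load('pics/g_side.npz'));s=observe();p=np.array(s['position']);R=np.array(s['tool_rot'])
for k in(-1,1):
    u=proj(im,p+R[:,1]*k*.0427);print(((u[0]-235)*5,(u[1]-150)*5))
E
```

```text
[ 0.5345 -0.1955  0.1485] q [-32.   27.8  78.9   0.   73.2 -69.4] [-0.06  0.36 -0.  ] [ 0.    0.02 -0.04] 0.08532483008859848 7.7833
(np.float64(231.00149762646112), np.float64(240.0413060737064))
(np.float64(375.85669203059695), np.float64(178.22809270961216))
```

View pics/g_z.png

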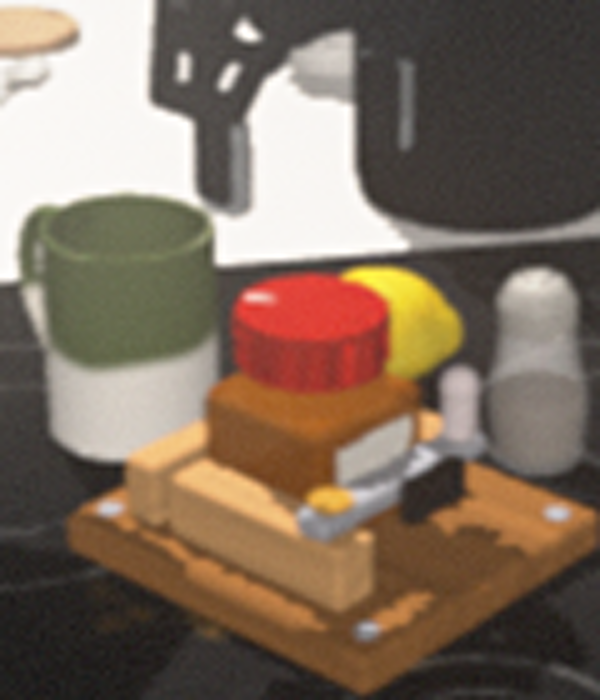

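>>> {"api": "jog_arm", "payload": {"travel": [[0.0012,-0.003,-0.02],[0,0,-0.02],[0,0,-0.02],[0,0,-0.01],[0,0,-0.005],[0,0,0],[0,0,0]], "dr": [[0,0,0],[0,0,0],[0,0,0],[0,0,0],[0,0,0],[0,0,0],[0,0,0]]}}

```text
time_s: 8.37
position: [0.536, -0.1988, 0.0734]
tool_rot: [[-0.608, 0.794, 0.001], [0.794, 0.608, -0.001], [-0.002, 0.001, -1.0]]
ft_force: [-0.4, -0.1, 0.2]
grip_width: 0.0857
```

```bash
python3 view.py i 235 150 355 290 5
```

```text
[ 0.5361 -0.1988  0.0736] q [-32.2  32.9  83.8  -0.   63.1 -69.6] [-0.36 -0.3  -0.26] [ 0.02 -0.01  0.03] 0.08564169167515229 8.4167
```

View pics/i_z.png

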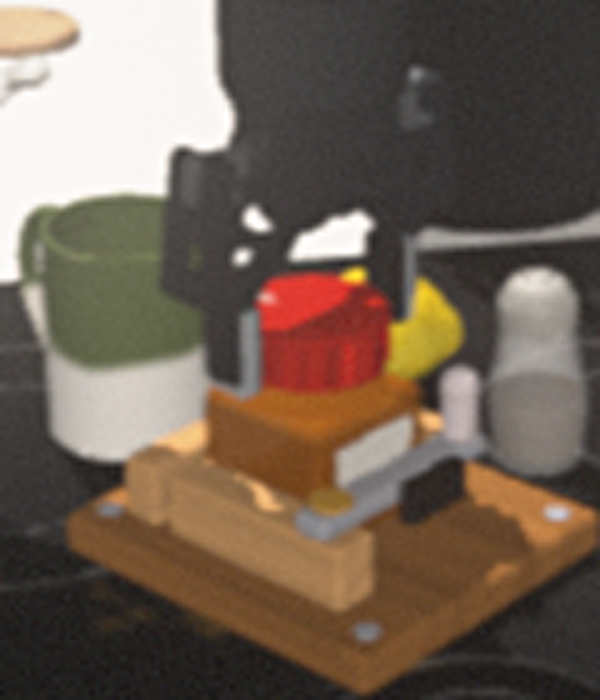

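Fingers straddle the cap (left finger at px (283,223), right at (317,210)). Close gently first to check centring.

>>> {"api": "jog_arm", "payload": {"travel": [[0,0,0],[0,0,0],[0,0,0],[0,0,0],[0,0,0],[0,0,0]], "dr": [[0,0,0],[0,0,0],[0,0,0],[0,0,0],[0,0,0],[0,0,0]], "jaw": 0.05, "newtons": 20}}

```text
time_s: 8.92
position: [0.5356, -0.1989, 0.0732]
tool_rot: [[-0.608, 0.794, 0.001], [0.794, 0.608, -0.001], [-0.001, 0.0, -1.0]]
ft_force: [-2.8, -1.6, 6.4]
grip_width: 0.0615
```

```bash
python3 view.py j 235 150 355 290 5
```

```text
[ 0.5356 -0.1989  0.0732] q [-32.2  33.   83.8  -0.   63.1 -69.6] [-3.42 -2.06  5.62] [-0.14  0.41  0.02] 0.061667961910348075 8.9667
```

View pics/j_z.png

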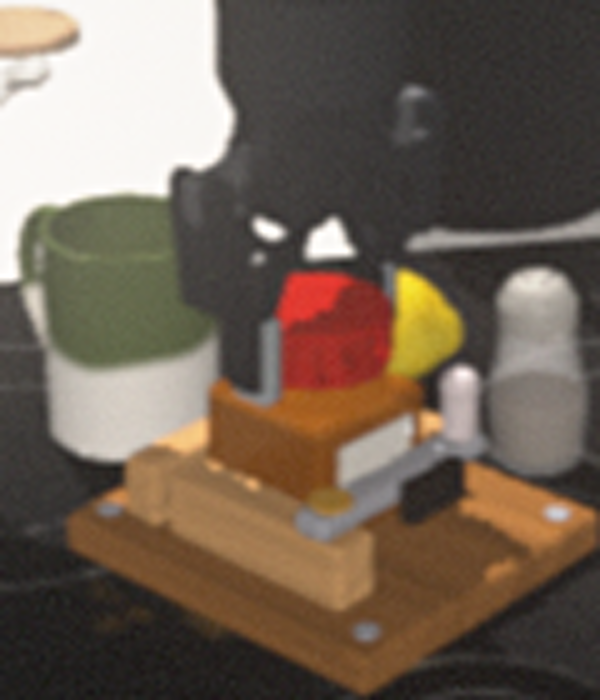

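>>> {"api": "jog_arm", "payload": {"travel": [[-0.0006,-0.0005,0.0004],[0,0,0],[0,0,0],[0,0,0],[0,0,0]], "dr": [[0,0,0],[0,0,0],[0,0,0],[0,0,0],[0,0,0]], "newtons": 70}}

```text
time_s: 9.38
position: [0.5353, -0.1991, 0.0734]
tool_rot: [[-0.608, 0.794, 0.001], [0.794, 0.608, -0.001], [-0.001, 0.001, -1.0]]
ft_force: [-1.0, -0.7, 5.7]
grip_width: 0.0602
```

>>> {"api": "jog_arm", "payload": {"travel": [[0,0,0],[0,0,0],[0,0,0],[0,0,0],[0,0,0]], "dr": [[0,0,0.04],[0,0,0.04],[0,0,0.04],[0,0,0.03],[0,0,0]]}}

```text
time_s: 9.8
position: [0.5357, -0.1993, 0.0733]
tool_rot: [[-0.72, 0.694, 0.002], [0.694, 0.72, -0.001], [-0.002, 0.001, -1.0]]
ft_force: [1.5, -0.3, 5.1]
grip_width: 0.06
```

```bash
python3 view.py k 235 150 355 290 5
```

```text
[ 0.5356 -0.1994  0.0733] q [-32.3  32.9  83.9   0.   63.1 -78.3] [ 0.91 -0.69  5.04] [-0.02 -0.41 -0.04] 0.0601836646301408 9.85
```

View pics/k_z.png

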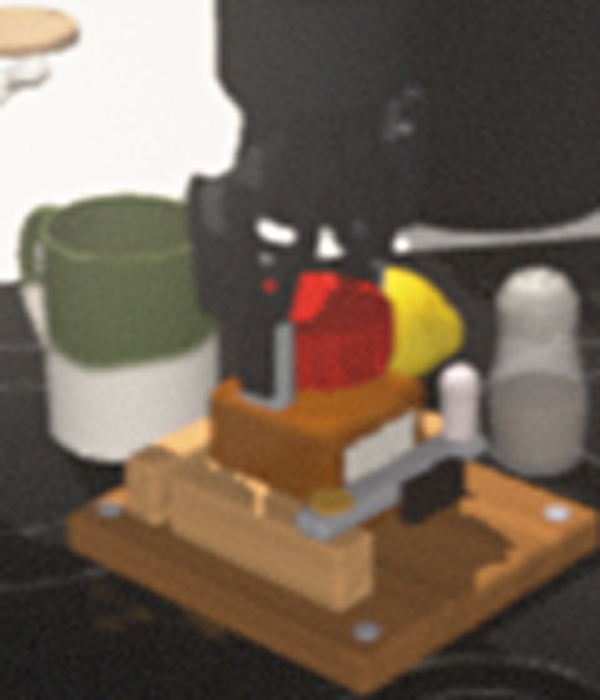

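>>> {"api": "jog_arm", "payload": {"travel": [[0,0,0],[0,0,0],[0,0,0],[0,0,0],[0,0,0],[0,0,0]], "dr": [[0,0,0.05],[0,0,0.05],[0,0,0.05],[0,0,0.05],[0,0,0.05],[0,0,0.05]]}}

```text
time_s: 10.35
position: [0.5351, -0.1992, 0.0732]
tool_rot: [[-0.893, 0.45, 0.001], [0.45, 0.893, -0.0], [-0.001, -0.0, -1.0]]
ft_force: [-0.8, -0.7, 5.6]
grip_width: 0.0601
```

```bash
python3 view.py l 235 150 355 290 5
```

```text
[ 0.5351 -0.1992  0.0732] q [-32.3  32.9  83.9   0.   63.1 -95.7] [-0.63 -0.91  6.74] [ 0.18 -0.1  -0.06] 0.060666286502999045 10.4
```

View pics/l_z.png

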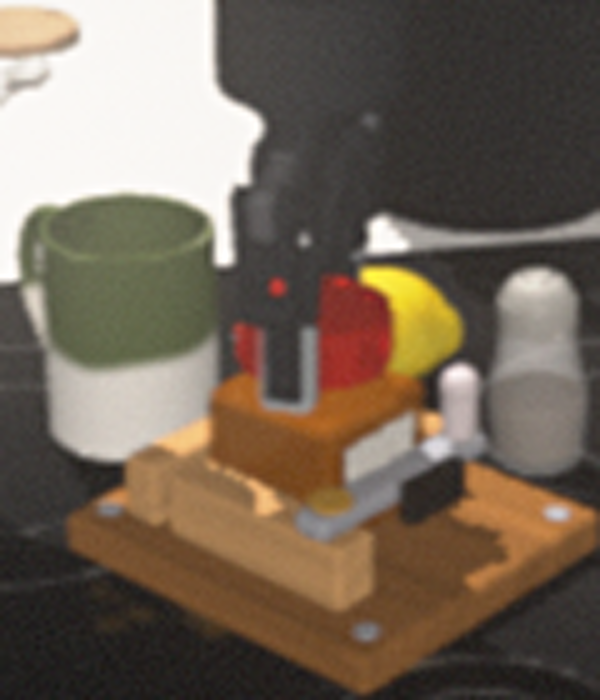

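>>> {"api": "jog_arm", "payload": {"travel": [[0,0,0.0005],[0,0,0],[0,0,0],[0,0,0],[0,0,0],[0,0,0],[0,0,0],[0,0,0],[0,0,0]], "dr": [[0,0,0.05],[0,0,0.05],[0,0,0.05],[0,0,0.05],[0,0,0.05],[0,0,0.05],[0,0,0.05],[0,0,0.05],[0,0,0.05]]}}

```text
time_s: 11.15
position: [0.5352, -0.1996, 0.074]
tool_rot: [[-1.0, 0.017, 0.001], [0.017, 1.0, -0.001], [-0.001, -0.001, -1.0]]
ft_force: [-0.3, -2.4, 9.3]
grip_width: 0.0603
```

```bash
python3 -c "
from rig import observe; print(observe()['joint_efforts'])"; python3 view.py m 235 150 355 290 5
```

```text
[  1.50633026 -44.80881214 -15.55511713   0.34566117   0.07811139
   0.72612254]
[ 0.5352 -0.1996  0.074 ] q [ -32.3   32.9   83.8   -0.    63.2 -121.5] [ 0.01 -3.11  7.93] [-0.16  0.11 -0.  ] 0.06010711184074054 11.2
```

View pics/m_z.png

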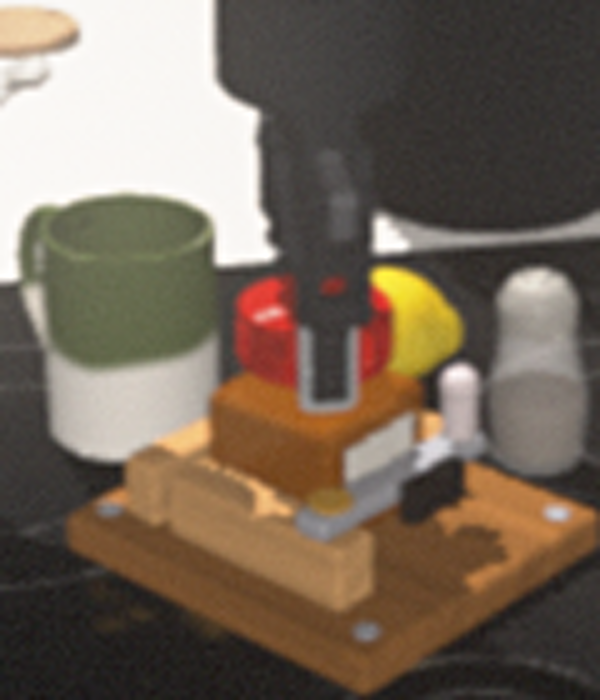

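Run:
```python
from h import *
for t,box in (('a',None),('m',None)):
    im=dict(np.load(f'pics/{t}_side.npz')); c=im['color'].astype(int)
    m=(c[...,1]>110)&(c[...,2]>110); m[:203]=0;m[218:]=0;m[:,:282]=0;m[:,298:]=0
    ys,xs=np.nonzero(m); w=(c[ys,xs,1]-80.)
    print(t,len(xs),list(zip(xs,ys))[:30])
    if len(xs):
        u,v=(xs*w).sum()/w.sum(),(ys*w).sum()/w.sum()
        for cc in((.5345,-.198),(.536,-.2)):
            p=onz(im,u,v,.108 if t=='a' else .1085);d=p[:2]-cc;print(u,v,p.round(4),np.hypot(*d),np.degrees(np.arctan2(d[1],d[0]))%360)
```

```text
a 9 [(np.int64(285), np.int64(208)), (np.int64(286), np.int64(208)), (np.int64(287), np.int64(208)), (np.int64(284), np.int64(209)), (np.int64(285), np.int64(209)), (np.int64(286), np.int64(209)), (np.int64(287), np.int64(209)), (np.int64(288), np.int64(209)), (np.int64(289), np.int64(209))]
286.1671826625387 208.79256965944273 [ 0.5158 -0.1846  0.108 ] 0.023016637969914766 144.37047024691623
286.1671826625387 208.79256965944273 [ 0.5158 -0.1846  0.108 ] 0.025412045696716155 142.67518823877975
m 13 [(np.int64(287), np.int64(212)), (np.int64(288), np.int64(212)), (np.int64(289), np.int64(212)), (np.int64(290), np.int64(212)), (np.int64(291), np.int64(212)), (np.int64(286), np.int64(213)), (np.int64(287), np.int64(213)), (np.int64(288), np.int64(213)), (np.int64(289), np.int64(213)), (np.int64(295), np.int64(216)), (np.int64(296), np.int64(216)), (np.int64(295), np.int64(217)), (np.int64(296), np.int64(217))]
290.13231552162847 213.46692111959288 [ 0.5196 -0.2093  0.1085] 0.018672784233915905 217.29916202539434
290.13231552162847 213.46692111959288 [ 0.5196 -0.2093  0.1085] 0.01882082325308613 209.66612727969274
```

>>> {"api": "jog_arm", "payload": {"travel": [[0,0,0],[0,0,0],[0,0,0],[0,0,0]], "dr": [[0,0,0.05],[0,0,0.05],[0,0,0.05],[0,0,0.05]]}}

```text
time_s: 11.53
position: [0.5353, -0.1998, 0.0741]
tool_rot: [[-0.983, -0.182, 0.001], [-0.182, 0.983, -0.002], [-0.001, -0.002, -1.0]]
ft_force: [-1.4, -3.8, 8.2]
grip_width: 0.0605
```

>>> {"api": "jog_arm", "payload": {"travel": [[0,0,0],[0,0,0],[0,0,0],[0,0,0]], "dr": [[0,0,0.05],[0,0,0.05],[0,0,0.03],[0,0,0]]}}

```text
time_s: 11.87
position: [0.5352, -0.1999, 0.0741]
tool_rot: [[-0.952, -0.308, 0.001], [-0.308, 0.952, -0.002], [-0.001, -0.002, -1.0]]
ft_force: [-0.7, -3.3, 8.6]
grip_width: 0.0604
```

```bash
python3 view.py n 235 150 355 290 5
python3 - <<'E'
from h import *
im=dict(np.load(f'pics/n_side.npz')); c=im['color'].astype(int)
m=(c[...,1]>110)&(c[...,2]>110); m[:203]=0;m[222:]=0;m[:,:282]=0;m[:,300:]=0
ys,xs=np.nonzero(m); print(list(zip(xs.tolist(),ys.tolist())))
for u,v in((289,213),(290,214),(291,215),(292,216)):
  for cc in((.5345,-.198),(.536,-.2)):
    p=onz(im,u,v,.1085);d=p[:2]-cc;print(u,v,np.hypot(*d).round(4),(np.degrees(np.arctan2(d[1],d[0]))%360).round(1))
E
```

```text
[ 0.5352 -0.1999  0.0742] q [-3.230e+01  3.290e+01  8.380e+01 -1.000e-01  6.320e+01 -1.401e+02] [-1.1  -3.61  9.49] [-0.4   0.16  0.09] 0.05977987583439963 11.9167
[(291, 213), (289, 214), (290, 214)]
289 213 0.0188 207.6
289 213 0.0194 200.3
290 214 0.0207 221.5
290 214 0.0207 214.5
291 215 0.0236 232.4
291 215 0.0231 226.4
292 216 0.0271 240.6
292 216 0.0262 235.6
```

View pics/n_z.png

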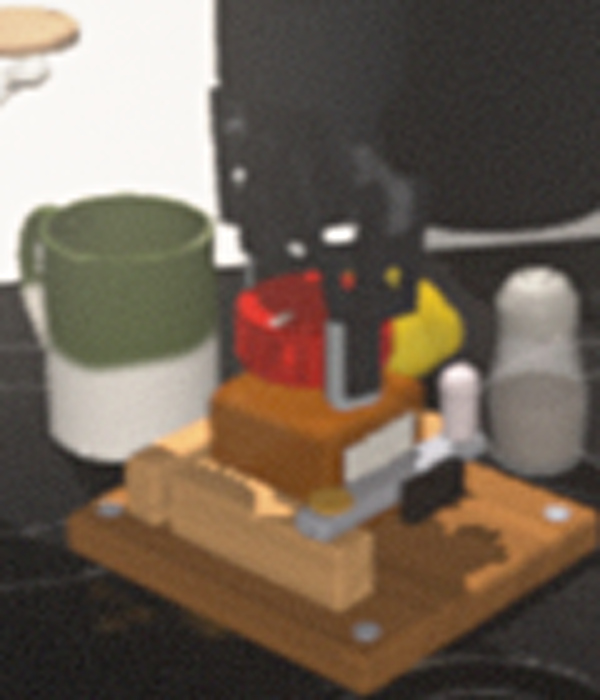

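>>> {"api": "jog_arm", "payload": {"travel": [[0,0,0.001],[0,0,0.001],[0,0,0.001],[0,0,0]], "dr": [[0,0,0],[0,0,0],[0,0,0],[0,0,0]]}}

```text
time_s: 12.25
position: [0.5346, -0.1989, 0.076]
tool_rot: [[-0.952, -0.307, -0.001], [-0.307, 0.952, 0.0], [0.001, 0.0, -1.0]]
ft_force: [-0.3, -2.5, -0.0]
grip_width: 0.0603
```

>>> {"api": "jog_arm", "payload": {"travel": [[0,0,0.001],[0,0,0.001],[0,0,0.001],[0,0,0]], "dr": [[0,0,0],[0,0,0],[0,0,0],[0,0,0]]}}

```text
time_s: 12.58
position: [0.5349, -0.1989, 0.0793]
tool_rot: [[-0.952, -0.307, -0.0], [-0.307, 0.952, 0.0], [0.0, 0.0, -1.0]]
ft_force: [0.3, -1.7, -0.5]
grip_width: 0.0603
```

```bash
python3 view.py o 235 150 355 290 5
```

```text
[ 0.5349 -0.1989  0.0792] q [ -32.3   32.5   83.5   -0.    64.  -140.2] [ 0.12 -1.64 -0.77] [-0.23  0.08 -0.02] 0.06050394976790124 12.6333
```

View pics/o_z.png

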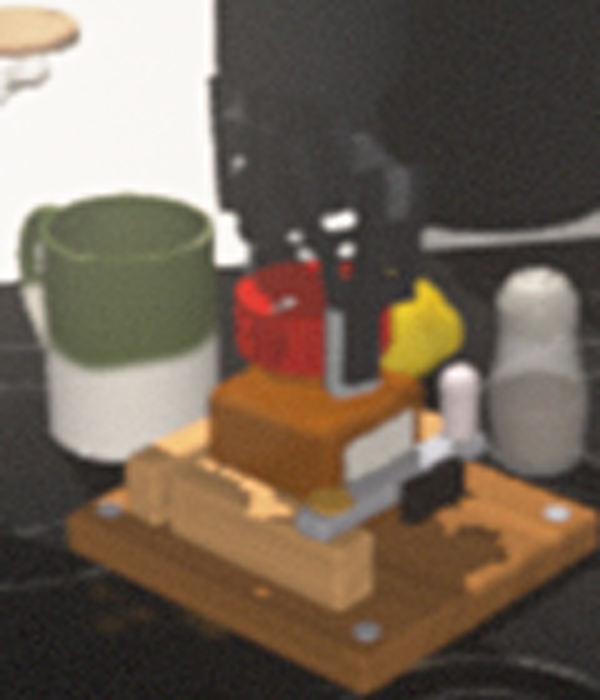

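>>> {"api": "jog_arm", "payload": {"travel": [[0,0,0.003],[0,0,0.004],[0,0,0.004],[0,0,0.005],[0,0,0.005],[0,0,0.005],[0,0,0.005],[0,0,0.005],[0,0,0.003],[0,0,0],[0,0,0],[0,0,0]], "dr": [[0,0,0],[0,0,0],[0,0,0],[0,0,0],[0,0,0],[0,0,0],[0,0,0],[0,0,0],[0,0,0],[0,0,0],[0,0,0],[0,0,0]]}}

```text
time_s: 13.63
position: [0.5347, -0.1989, 0.118]
tool_rot: [[-0.952, -0.307, -0.0], [-0.307, 0.952, 0.0], [0.0, 0.0, -1.0]]
ft_force: [-0.5, 0.5, 0.1]
grip_width: 0.0602
```

```bash
python3 view.py p 235 150 355 290 5
```

```text
[ 0.5348 -0.1989  0.1179] q [ -32.3   29.8   81.     0.    69.3 -140.2] [-1.04 -0.53 -0.52] [-0.   -0.02  0.  ] 0.06054744144571299 13.6833
```

View pics/p_z.png

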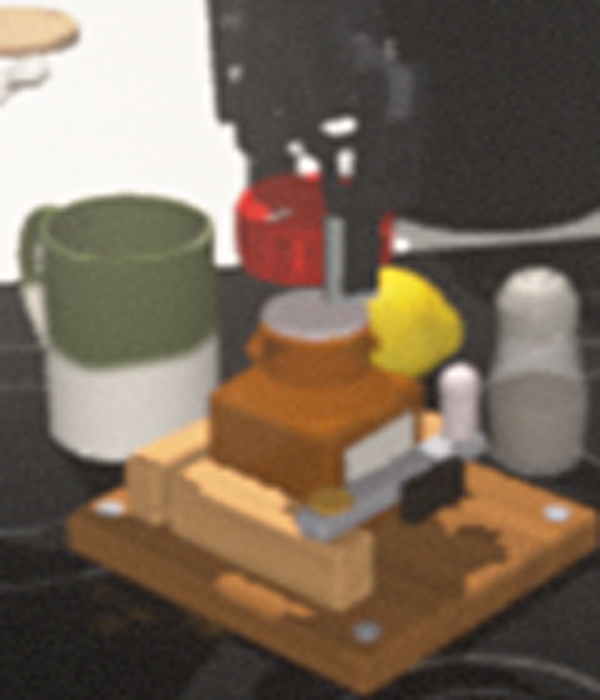

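Run:
```python
from h import *
im=dict(np.load('pics/p_side.npz'))
o,_=ray(im,280,210)
def zat(u,v,c):  # height at near rim of cap above circle centre c radius r
    o,d=ray(im,u,v); c=np.array(c); n=(o[:2]-c)/np.linalg.norm(o[:2]-c); P=c+.031*n
    s=((P-o[:2])@n)/(d[:2]@n); return (o+s*d)
U=lambda x,y:(235+(x+.5)/5-.5,150+(y+.5)/5-.5)
print('cap near bottom',zat(*U(308,284),(.535,-.199)), 'cap left/right col', U(237,0)[0],U(392,0)[0])
print('mouth proj',proj(im,(.535,-.199,.104)),'seen',U(316,313))
for z in(.120,.125,.13,.135): print(z,[(round((proj(im,(.535,-.199-.031,z))[1]-150)*5,0))])
```

```text
cap near bottom [ 0.52825192 -0.22927687  0.13185698] cap left/right col 282.0 313.0
mouth proj (np.float64(296.80123095576886), np.float64(212.7527969709756)) seen (297.8, 212.2)
0.12 [np.float64(309.0)]
0.125 [np.float64(298.0)]
0.13 [np.float64(286.0)]
0.135 [np.float64(274.0)]
```

```bash
python3 -c "
from rig import close_job; print(close_job())"
```

```text
the job is handed in; nothing more can be done
None
```

The turnbutton is shut, the cap is unscrewed and lifted off, and the gripper is still holding it over the jar mouth. I handed the job in at about 13.7 s of the 58 s allowed.

- **Turnbutton:** I pushed the peg round with closed fingers until it stopped at about 14 N with no further movement. In the pictures the bar lies at 37.5°, which matches fully shut, and it stayed there to the end.
- **Unscrewing:** I gripped the cap with 70 N and turned it about 1.23 rad anticlockwise. The white mark turned with the gripper, so the cap did not visibly slip. That puts the cap at about 1.5 rad relative to the jar, between the release at 1.3 and the stop at 1.85.
- **Lift:** The upward pull stayed under 1 N, so the jar was not dragged up. In the last picture it is still seated behind the bar, with its mouth open.
- **Final pose:** The gripper is level. The cap's lower edge measures about 27 mm above the mouth, and the two centres agree to about 1 mm across the side view. Along that camera's line of sight I checked centring only from the gripper position. The mug, lemon and shaker look unmoved.

**Checks that disagreed or fell short:**
- The wrist moment showed almost no unscrewing torque, against the expected 0.2 to 0.5 N m, so I relied on the mark and on how freely the cap lifted.
- An upward force of 5 to 9 N appeared while I was gripping and turning, probably the fingertips or the seal, and it vanished at lift-off.
- The overhead camera's view of the work was blocked by what looks like the hood, so the checks rest on the side camera.

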